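# Clip a paint-sample tile into its holder

## Task

Hold the yellow bar of the spring clip down with one fingertip and, while it is down, push the terracotta tile along its lane under the raised clip with the other fingertip until it is fully home against the red stop. Keep the clip up until the tile is home, then let go so that it rests on the tile. Do not pick the tile up, and leave the figurines and everything else on the bench alone.

Things in the scene. Friction and masses are not known exactly. Their poses are not given: they have to be found in the camera images.
- jig: wooden sample holder fixed to the bench, 215 x 130 mm. Origin at bench level under the lane's middle; x runs along the lane towards the red stop (the way the tile is pushed), y across to the yellow bar's side, z up. Pale deck: top at z = 25 mm, x -102 to 102 mm, open at -x. Guide rails 5 mm high leave a lane 53 mm wide about y = 0. Steel hinge rod along x at y = 36, z = 34 mm
- stop (a point): middle of the face of the red end stop at deck height (jig x = 90, y = 0, z = 25 mm); the stop is 12 mm high and 72 mm wide. The tile's front edge touches it when fully home
- clip (a joint): sprung clip, rad: 0 = shut, 0.30 = yellow bar fully down on its stop. Bar down raises the foot over the lane; the spring shuts it on release. Shut, the foot's underside is 5 mm above the deck and blocks the tile (10 mm); it clears the tile's top above about 0.16 and rests on the tile at about 0.15. The bar needs about 2 N to start moving, about 7 N to be fully down
- clip_pad (a point): centre of the yellow bar's top, moves with the clip. Bar 135 mm along the jig's x (x -105 to 30 mm), 28 mm wide, centred on jig y = 66 mm when down. Shut, it slopes up outwards; fully down it is level, top at z = 29 mm (4 mm above the deck), where a second fingertip at the same height meets the tile's rear edge. Press anywhere along it; a fingertip may slide along it
- clip_foot (a point): centre of the underside of the steel clip foot, over the lane at the jig's x = 55, y = -2 mm; foot 14 mm along x, 12 mm along y. The clip's arm runs from it across to the hinge; the arm's top is 18 mm above the deck when shut, up to 31 mm when open
- tile: terracotta paint-sample tile with three bronze-brown stripes, 70 mm (its x) x 50 x 10 mm thick, about 60 g, lying in the lane before the clip; origin at the centre of its underside, x axis along the jig's x. Rear edge at its x = -35 mm. Fully home, its origin is at the jig's x = 55 mm
- spare_tile: white sample tile with blue stripes, 70 x 50 x 10 mm, lying on the bench beyond the holder; origin at the centre of its underside; a bystander, leave alone
- bull_a: dark bronze-brown bull figurine standing on four legs, about 95 x 40 x 70 mm tall; origin at the centre of its underside; a bystander, leave alone
- bull_b: dark bronze-brown bull figurine standing on four legs, about 95 x 40 x 70 mm tall; origin at the centre of its underside; a bystander, leave alone
- bull_c: dark bronze-brown bull figurine standing on four legs, about 95 x 40 x 70 mm tall; origin at the centre of its underside; a bystander, leave alone
- paint_jar: orange paint jar, 52 mm across, 95 mm tall; origin at the centre of its underside; a bystander, leave alone
- wax_can: metal can, 60 mm across, 75 mm tall; origin at the centre of its underside; a bystander, leave alone
- brush: red-handled paint brush lying on the bench beside the yellow bar, 170 mm long; a bystander, leave alone

How it is judged (in metres and radians):
On the way, in this order (a step that is already met when the one before it is completed fails the run):
1. a finger holds the clip's bar down, with the foot clear of the tile, while a finger pushes the tile, whose front edge is under the foot but which is not yet home (value of joint clip above 0.16 rad and contact force between the fingers and clip above 0.5 N and contact force between the fingers and tile above 0.05 N and x of tile in the frame of jig between 0.018 and 0.05 m).
2. the tile is home against the stop (within 3 mm) while a finger still holds the clip up (x of tile in the frame of jig above 0.052 m and y of tile in the frame of jig between -0.004 and 0.004 m and value of joint clip above 0.16 rad and contact force between the fingers and clip above 0.5 N), for 0.1 s.
At the end, for the whole second after the job is handed in: The tile lies flat in the lane with its front edge within 3 mm of the red stop, at rest, and the released clip's foot presses on its top (x of tile in the frame of jig above 0.052 m and y of tile in the frame of jig between -0.004 and 0.004 m and z of tile in the frame of jig between 0.022 and 0.028 m and value of joint clip between 0.11 and 0.19 rad and contact force between clip and tile above 0.5 N and linear speed of tile below 0.01 m/s); the robot touches nothing.
It fails at once if the tile is pushed along while the clip's foot is down on it, before it is home (contact force between clip and tile above 1 N and x of tile in the frame of jig between 0.02 and 0.048 m).
It fails at once if the tile is lifted or tipped out of the lane (z of tile in the frame of jig above 0.033 m or z of tile in the frame of jig below 0.015 m or angle between tile's own z axis and vertical above 0.2 rad).
It fails at once if any other thing on the bench is moved by more than 15 mm (distance of any of bull_a, bull_b, bull_c, paint_jar, wax_can, brush, spare_tile from where it was at the start of the episode above 0.015 m).
It also fails if it takes over 45 s, if anything falls off the work surface, if the arm or the gripper's body presses on something with over 40 N, if the wrist force passes 120 N, or if a joint passes its speed limit or range.

## Robot

A 6-joint arm with a two-finger parallel gripper is mounted at the origin on the work surface. World frame = base frame: x ahead of the robot, y to its left, z up, the work surface at z = 0. Lengths are in mm, angles in rad, forces in N, time in s.
With the tool pointing down it reaches from about 325 to 850 mm from the base axis. Payload 4.4 kg.
Tool frame: the origin (TCP) lies between the finger pads; the fingertips stand 14 mm ahead of it and the grasp point (between the pads) lies 5 mm behind it; z points along the fingers, y is the line along which they close (so a half turn about z gives the same grasp; the last joint's range is limited). The gripper opens to 94 mm and grips with 3 to 60 N. Pads are 16 mm wide; open, the fingers measure 119 mm over their backs; the gripper's body (75 mm by 177 mm) begins 78 mm behind the grasp point.
Start: joints at [0.96, 0.207, 1.542, -0, 1.393, -0.15], TCP at [255.692, 515.023, 219.447] pointing down, gripper open.
Joint ranges: [-2.73, 2.73], [-0.86, 2.22], [0.23, 2.46], [-1.11, 4.25], [0.08, 2.63], [-2.82, 2.82]. Speed limits (rad/s): [2.79, 2.79, 3.14, 3.14, 3.14, 3.14].

## Interface

Orientations are given as a unit quaternion [x, y, z, w].
In Python, from plant import robot gives the robot as it stands.
- The arm moves only by the tool move_arm, never from a script. Its argument "series" is a list of rows, each an object of numbers: "dx", "dy", "dz": the shift along the tool's x, y, z as a fraction of full scale; "roll": the turn about the tool's z as a fraction of full scale; "claw": the closure, from 0 (fully open) to 1 (shut). In form: [{"dx": .., "dy": .., "dz": .., "roll": .., "claw": ..}, ...]. A call has 1 to 20 rows; each row is the pose to reach, as a shift and turn from the pose commanded when the call began, along the tool's axes at that moment; what a row does not reach only later rows make up. Full scale, the value 1, is 150 mm for a shift and 90 degrees for a turn. A row lasts 1/8 s, in which the tool goes at most 62.5 mm and 10.7 degrees, less where a joint would pass 70% of its speed; a pose out of reach is approached as far as the arm can. A call with a number of a shift or a turn outside -1 to 1 is refused whole. A call with a gripper value outside its range is refused whole. The fingers move at their own pace and stop on an object; the grip force is fixed at half the most. Time passes only in rows, so rows that repeat a pose let the fingers close. It gives the time, the measured TCP pose, the force, the opening and the grip force at its end, in the units of the state.
- robot.state(): the state, without advancing time (a new reading comes with each control period).
- robot.read_camera(name): name is "side" or "top"; returns (picture, depth): 400x640x3 uint8, red, green, blue; 400x640 float32, mm along the optical axis (not along the pixel's ray), 0 where there is no reading.
- robot.calibration(name): a dict with "vertical_fov" (degrees; the focal length in pixels is half the picture's height over the tangent of half this angle, whatever the lens; pixels are square), "cx", "cy" (the principal point, pixels), "world_to_cam" (4x4, takes a point from world to camera coordinates). Camera axes: x right, y up, looking along -z (the intrinsics and any distortion apply to the point x, -y, -z); pixel columns grow to the right and rows downward; lengths in mm; the calibration is good to about 2 mm. A picture is of the moment at which its call begins. calibration takes no time and is no camera call.
- robot.close_job(): hands the job in; it is judged then, once.
The state is a dict: "time": time; "joint_positions": joint angles; "qvel": joint speeds; "tau": joint torques, N m; "position": TCP position; "eef_rot": TCP orientation; "contact_force": force on the tool from outside, world axes, zero at the start; "torque": the same for the moment, N m; "opening": finger opening in mm; "finger_force": force on a finger pad.
Only numpy, scipy, OpenCV 4.12 (cv2) and the standard library are available. Lean on these libraries where they do the work, as an engineer would, in place of code of your own. Each camera call takes 0.05 s, during which the arm holds its last target. There are 200 camera calls.

## Working session

There is one attempt and no reset: what is moved stays moved. The work goes in short steps, Python scripts to look and compute and a tool call to move; the robot and the scene stay as the last step left them, time stands still between calls to the robot, and variables do not carry over. Pictures are saved under pics/ and viewed, at most 10 in all, crops included, and the job is handed in when it is done.

Besides the shell and the picture viewer there is one more tool, called after ">>>" as name(argument=value, ...), one argument or row to a line, values as JSON. move_arm: Moves the arm, as the interface text tells. Shift numbers are shares of 150 mm and turn numbers shares of 90 degrees, none past 1 either way. Its arguments: {"type":"object","properties":{"series":{"type":"array"}},"required":["series"]}

```bash
mkdir -p pics; cat > h.py <<'E'
import numpy as np, cv2
from plant import robot
def look(n):
    im,d=robot.read_camera(n); return im,d,robot.calibration(n)
def world(d,c,mask=None):
    f=200/np.tan(np.radians(c['vertical_fov'])/2)
    v,u=np.mgrid[0:400,0:640].astype(float)
    k=np.array([[f,0,c['cx']],[0,f,c['cy']],[0,0,1]])
    dist=np.array(c.get('distortion',[0,0,0,0,0]),float)
    p=cv2.undistortPoints(np.stack([u,v],-1).reshape(-1,1,2),k,dist).reshape(400,640,2)
    P=np.stack([p[...,0]*d,-p[...,1]*d,-d,np.ones_like(d)],-1)
    return (P@np.linalg.inv(np.array(c['world_to_cam'])).T)[...,:3]
E
python3 - <<'E'
from h import *
for n in('top','side'):
    im,d,c=look(n); print(c)
    cv2.imwrite(f'pics/{n}0.png',im[...,::-1]); np.savez(f'{n}0.npz',im=im,d=d)
print(robot.state())
E
```

```text
{'vertical_fov': 46.29091372313911, 'cx': 314.5216438023003, 'cy': 194.90469228165944, 'world_to_cam': array([[-8.20600216e-03, -9.99950383e-01,  5.64731359e-03,
        -1.76369324e+01],
       [ 9.93008907e-01, -7.48373990e-03,  1.17801968e-01,
        -5.67683301e+02],
       [-1.17753860e-01,  6.57451590e-03,  9.93021049e-01,
        -1.32897511e+03],
       [ 0.00000000e+00,  0.00000000e+00,  0.00000000e+00,
         1.00000000e+00]])}
{'vertical_fov': 48.22066707145752, 'cx': 320.8147753943223, 'cy': 198.84680776604338, 'world_to_cam': array([[ 9.73615826e-01, -2.28030623e-01,  8.61732543e-03,
        -5.83377712e+02],
       [ 1.67665363e-01,  7.40471324e-01,  6.50838340e-01,
        -1.22690790e+02],
       [-1.54791954e-01, -6.32221681e-01,  7.59167437e-01,
        -1.38989597e+03],
       [ 0.00000000e+00,  0.00000000e+00,  0.00000000e+00,
         1.00000000e+00]])}
{'time': 0.1, 'joint_positions': array([ 9.59505855e-01,  2.07336628e-01,  1.54281179e+00,  8.85096065e-07,
        1.39349076e+00, -1.50495931e-01]), 'qvel': array([-0.00031687, -0.00146162, -0.00225549,  0.00026089,  0.00109215,
       -0.00062951]), 'tau': array([-1.03889201e-04, -3.71864104e+01, -2.82290107e+01,  7.01682153e-02,
        3.12515593e-02, -5.53501070e-05]), 'position': array([255.27989302, 514.44212273, 218.40551311]), 'eef_rot': array([ 2.28364271e-01,  9.73575222e-01, -9.49769151e-04, -3.80803056e-04]), 'contact_force': array([0.65568758, 0.02463893, 0.53425232]), 'torque': array([ 0.01253935, -0.0301033 , -0.07471463]), 'finger_force': 0.0, 'opening': 93.8749807081469}
```

View pics/top0.png

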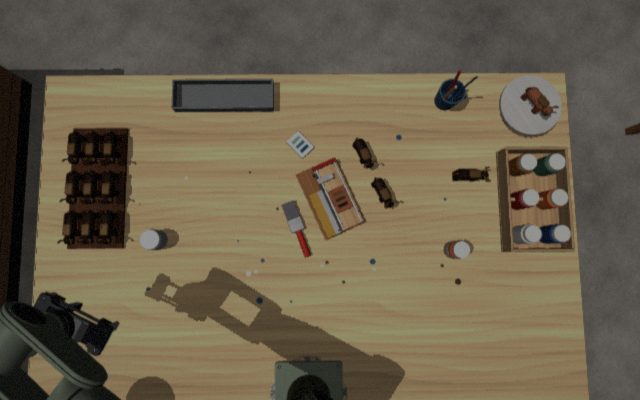

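View pics/side0.png

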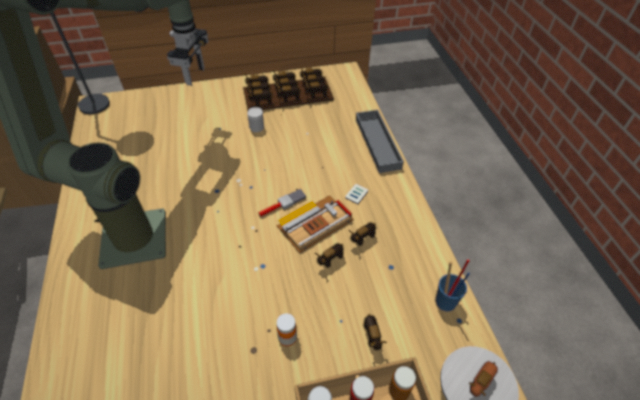

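The top view shows the jig at about (330,198): red stop at (324,163), tile at (342,198), yellow bar at (323,213). The open end is at the lower right, bulls are at (365,153) and (384,193), and the brush is at (297,228).

```bash
python3 - <<'E'
from h import *
z=np.load('top0.npz'); im,d=z['im'],z['d']; c=robot.calibration('top'); W=world(d,c)
cr=im[130:270,270:410,::-1]; cv2.imwrite('pics/crop0.png',cv2.resize(cr,(784,560) and (600,600),interpolation=cv2.INTER_CUBIC))
hsv=cv2.cvtColor(im,cv2.COLOR_RGB2HSV).astype(int); H,S,V=hsv[...,0],hsv[...,1],hsv[...,2]
box=np.zeros((400,640),bool); box[150:245,292:368]=1
def rep(n,m):
    k,l,s,_=cv2.connectedComponentsWithStats((m&box).astype(np.uint8)); i=1+np.argmax(s[1:,4]); q=l==i
    p=W[q]; r=cv2.minAreaRect(p[:,:2].astype(np.float32)); v,u=np.nonzero(q)
    print(n,q.sum(),'px',u.mean().round(1),v.mean().round(1),'ctr',np.round(r[0],1),np.round(r[1],1),round(r[2],1),'med',np.median(p,0).round(1),'z',np.percentile(p[:,2],[5,95]).round(1))
rep('yellow',(H>18)&(H<30)&(S>190)&(V>110))
rep('red',((H<6)|(H>174))&(S>170)&(V>60))
rep('tile',(H>3)&(H<14)&(S>110)&(V>70))
for u,v in [(323,213),(324,163),(342,198),(330,198),(335,185),(280,230)]: print(u,v,hsv[v,u],W[v,u].round(1))
E
```

```text
Traceback (most recent call last):
ValueError: attempt to get argmax of an empty sequence
```

View pics/crop0.png

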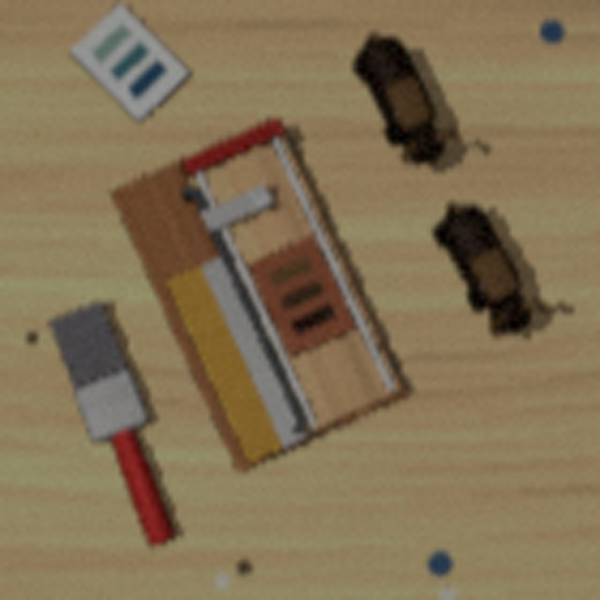

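The crop (origin 270,130; scale 4.286) shows the tile with corners about (248,262),(313,235),(357,328),(290,355), the foot at (268,195), the stop from (185,165) to (280,122), and the bar from (187,272) to (262,455).

```bash
python3 - <<'E'
from h import *
z=np.load('top0.npz'); im,d=z['im'],z['d']; c=robot.calibration('top'); W=world(d,c)
hsv=cv2.cvtColor(im,cv2.COLOR_RGB2HSV).astype(int)
f=200/np.tan(np.radians(c['vertical_fov'])/2); M=np.linalg.inv(c['world_to_cam'])
def at(cx,cy,zz):
    u,v=270+(cx+.5)/4.286-.5,130+(cy+.5)/4.286-.5
    r=M[:3,:3]@np.array([(u-c['cx'])/f,-(v-c['cy'])/f,-1]); o=M[:3,3]; return o+r*(zz-o[2])/r[2], W[int(round(v)),int(round(u))]
for n,x,y,zz in [('tile1',248,262,35),('tile2',313,235,35),('tile3',357,328,35),('tile4',290,355,35),('stopL',185,165,37),('stopR',280,122,37),('yel1',170,280,36),('yel2',203,262,33),('yel3',283,447,33),('yel4',240,465,36),('yelmid',225,365,36),('base1',112,190,20),('base2',240,470,20),('base3',408,392,20),('foot',268,195,40),('tilec',302,295,35),('bull1',440,215,60),('bull2',515,330,60),('bull3',410,160,60),('brush1',148,415,5),('brushR',172,530,5)]:
    a,b=at(x,y,zz); print(n,a.round(1),'depth',b.round(1))
E
```

```text
tile1 [579.3 -59.9  35. ] depth [579.9 -58.9  23.9]
tile2 [ 597.5 -104.4   35. ] depth [ 599.9 -106.    26.8]
tile3 [ 533.7 -133.2   35. ] depth [ 535.1 -134.5   23.9]
tile4 [515.7 -87.6  35. ] depth [516.8 -86.7  37.2]
stopL [646.1 -17.6  37. ] depth [646.3 -18.3  37.6]
stopR [675.4 -82.9  37. ] depth [681.4 -84.5   8.4]
yel1 [567.2  -6.9  36. ] depth [567.1  -6.   35.7]
yel2 [579.8 -29.4  33. ] depth [578.4 -29.4  37.4]
yel3 [453.8 -82.1  33. ] depth [454.2 -84.2  12.5]
yel4 [441.9 -53.   36. ] depth [442.9 -54.9   9.7]
yelmid [509.2 -43.6  36. ] depth [508.4 -43.2  37.9]
base1 [632.   32.8  20. ] depth [634.   32.5   6.4]
base2 [438.9 -53.4  20. ] depth [440.  -54.9   7.8]
base3 [ 491.  -168.6   20. ] depth [ 492.1 -170.9    4.7]
foot [624.5 -73.9  40. ] depth [624.  -73.3  44.6]
tilec [556.4 -96.3  35. ] depth [557.3 -95.9  39.1]
bull1 [ 606.8 -188.    60. ] depth [ 615.3 -195.1   -0.7]
bull2 [ 529.2 -236.1   60. ] depth [ 533.3 -246.4    2.2]
bull3 [ 644.3 -168.7   60. ] depth [ 642.3 -166.6   70.4]
brush1 [477.5   9.1   5. ] depth [ 4.791e+02  9.600e+00 -3.000e-01]
brushR [398.8  -6.9   5. ] depth [399.6  -7.6   7.3]
```

>>> move_arm(
  series=[
    {"dx":-0.33,"dy":-0.3,"dz":0,"roll":0.11,"claw":0.4},
    {"dx":-0.66,"dy":-0.6,"dz":0,"roll":0.22,"claw":0.4},
    {"dx":-1,"dy":-0.91,"dz":0,"roll":0.33,"claw":0.4},
    {"dx":-1,"dy":-0.91,"dz":0,"roll":0.44,"claw":0.4},
    {"dx":-1,"dy":-0.91,"dz":0,"roll":0.55,"claw":0.4},
    {"dx":-1,"dy":-0.91,"dz":0,"roll":0.66,"claw":0.4},
    {"dx":-1,"dy":-0.91,"dz":0,"roll":0.72,"claw":0.4},
  ],
)

```text
time: 0.98
position: [329.1, 325.7, 219.0]
eef_rot: [0.716, 0.698, -0.0, -0.0]
contact_force: [-0.4, -0.0, 0.1]
opening: 56.2
finger_force: 0.0
```

>>> move_arm(
  series=[
    {"dx":-0.33,"dy":0.13,"dz":0,"roll":0.11,"claw":0.4},
    {"dx":-0.66,"dy":0.26,"dz":0,"roll":0.22,"claw":0.4},
    {"dx":-1,"dy":0.39,"dz":0,"roll":0.33,"claw":0.4},
    {"dx":-1,"dy":0.39,"dz":0,"roll":0.44,"claw":0.4},
    {"dx":-1,"dy":0.39,"dz":0,"roll":0.55,"claw":0.4},
    {"dx":-1,"dy":0.39,"dz":0,"roll":0.66,"claw":0.4},
    {"dx":-1,"dy":0.39,"dz":0,"roll":0.72,"claw":0.4},
    {"dx":-1,"dy":0.39,"dz":0,"roll":0.72,"claw":0.4},
  ],
)

```text
time: 1.98
position: [384.3, 174.8, 219.1]
eef_rot: [0.978, 0.208, -0.0, 0.0]
contact_force: [0.8, -0.2, 0.2]
opening: 56.0
finger_force: 0.0
```

>>> move_arm(
  series=[
    {"dx":-0.04,"dy":0.35,"dz":0,"roll":0,"claw":0.4},
    {"dx":-0.04,"dy":0.7,"dz":0,"roll":0,"claw":0.4},
    {"dx":-0.04,"dy":0.95,"dz":0.0,"roll":0,"claw":0.4},
    {"dx":-0.04,"dy":0.95,"dz":0.0,"roll":0,"claw":0.4},
  ],
)

```text
time: 2.48
position: [437.8, 40.5, 219.3]
eef_rot: [0.978, 0.207, -0.0, 0.0]
contact_force: [-0.2, 0.1, 0.8]
opening: 56.5
finger_force: 0.0
```

>>> move_arm(
  series=[
    {"dx":-0.04,"dy":0.35,"dz":0,"roll":0,"claw":0.4},
    {"dx":-0.04,"dy":0.7,"dz":0.2,"roll":0,"claw":0.4},
    {"dx":-0.04,"dy":0.95,"dz":0.5,"roll":0,"claw":0.4},
    {"dx":-0.04,"dy":0.95,"dz":0.75,"roll":0,"claw":0.4},
    {"dx":-0.04,"dy":0.95,"dz":0.75,"roll":0,"claw":0.4},
  ],
)

```text
time: 3.1
position: [486.3, -88.4, 103.6]
eef_rot: [0.978, 0.208, -0.004, -0.003]
contact_force: [-0.6, 0.6, 0.3]
opening: 56.2
finger_force: 0.0
```

```bash
python3 - <<'E'
from h import *
s=robot.state(); print(s['position'],s['contact_force'],s['time'])
im,d,c=look('side'); cv2.imwrite('pics/s1.png',cv2.resize(im[150:270,240:400,::-1],(800,600),interpolation=cv2.INTER_CUBIC))
np.savez('s1.npz',im=im,d=d)
E
```

```text
[486.2608894  -88.42427293 103.57277539] [-0.60881328  0.56182149  0.33213909] 3.1
```

View pics/s1.png

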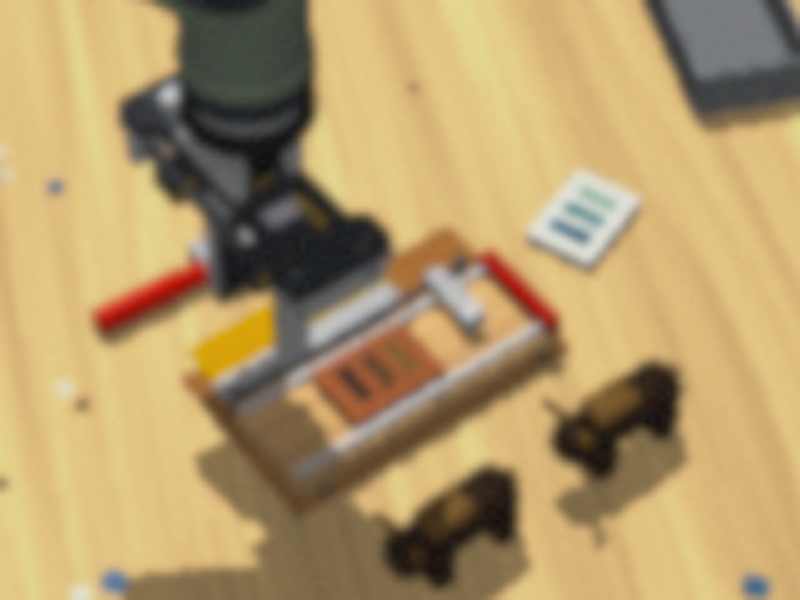

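The side crop (origin 240,150; scale 5) shows the lane finger's tip at about (290,365) and the tile corners at about (315,380),(398,330),(440,375),(352,422). I'll check the jig estimate against this view.

```bash
python3 - <<'E'
from h import *
O=np.array([571.8,-89.6,0]);a=np.radians(24);R=np.array([[np.cos(a),-np.sin(a),0],[np.sin(a),np.cos(a),0],[0,0,1]])
c=robot.calibration('side'); f=200/np.tan(np.radians(c['vertical_fov'])/2);T=c['world_to_cam']
M=np.linalg.inv(T)
def pr(p):
    q=T@np.append(p,1); u=c['cx']+f*q[0]/-q[2]; v=c['cy']-f*q[1]/-q[2]; return np.round([(u-240)*5,(v-150)*5])
for n,p in dict(rl=(-52,25,35),rr=(-52,-25,35),fl=(18,25,35),fr=(18,-25,35),stopR=(90,-36,37),stopL=(90,36,37),foot=(55,-2,43),bar_end=(-105,78,37),bar_in=(-105,52,33),d=(-102,-26,30)).items(): print(n,pr(O+R@np.array(p)))
P=robot.state()['position']; print('tcp jig',R.T@(P-O))
t=P-[0,0,14]; 
for y in(-6,6):
  print('tip',pr(t+R@np.array([0,-28+y-6,0])))
E
```

```text
rl [303. 371.]
rr [351. 423.]
fl [393. 318.]
fr [442. 369.]
stopR [543. 324.]
stopL [472. 254.]
foot [466. 310.]
bar_end [185. 356.]
bar_in [208. 386.]
d [285. 470.]
tcp jig [-76.04143123  34.5777939  105.88288101]
tip [298. 365.]
tip [286. 352.]
```

>>> move_arm(
  series=[
    {"dx":0,"dy":0,"dz":0.15,"roll":0,"claw":0.4},
    {"dx":0,"dy":0,"dz":0.3,"roll":0,"claw":0.4},
    {"dx":0,"dy":0,"dz":0.37,"roll":0,"claw":0.4},
    {"dx":0,"dy":0,"dz":0.4,"roll":0,"claw":0.4},
    {"dx":0,"dy":0,"dz":0.4,"roll":0,"claw":0.4},
  ],
)

```text
time: 3.78
position: [490.6, -89.9, 48.2]
eef_rot: [0.978, 0.208, 0.001, 0.0]
contact_force: [-0.6, 3.5, 4.3]
opening: 56.5
finger_force: 1.7
```

>>> move_arm(
  series=[
    {"dx":0,"dy":0,"dz":0.01,"roll":0,"claw":0.4},
    {"dx":0,"dy":0,"dz":0.015,"roll":0,"claw":0.4},
    {"dx":0,"dy":0,"dz":0.015,"roll":0,"claw":0.4},
  ],
)

```text
time: 4.15
position: [490.7, -90.3, 45.7]
eef_rot: [0.978, 0.208, 0.001, 0.0]
contact_force: [-0.0, 2.2, 5.5]
opening: 56.7
finger_force: 2.5
```

>>> move_arm(
  series=[
    {"dx":0,"dy":0,"dz":0.008,"roll":0,"claw":0.4},
    {"dx":0,"dy":0,"dz":0.014,"roll":0,"claw":0.4},
    {"dx":0,"dy":0,"dz":0.014,"roll":0,"claw":0.4},
  ],
)

```text
time: 4.53
position: [490.8, -90.4, 43.8]
eef_rot: [0.978, 0.208, 0.001, 0.0]
contact_force: [-1.1, 3.2, 6.7]
opening: 56.5
finger_force: 3.3
```

```bash
python3 - <<'E'
from h import *
s=robot.state(); print(s['position'],s['contact_force'],s['time'])
im,d,c=look('side'); cv2.imwrite('pics/s2.png',cv2.resize(im[150:270,240:400,::-1],(800,600),interpolation=cv2.INTER_CUBIC))
E
```

```text
[490.76059022 -90.41813674  43.82186571] [-1.13380667  3.2283619   6.70246526] 4.525
```

View pics/s2.png

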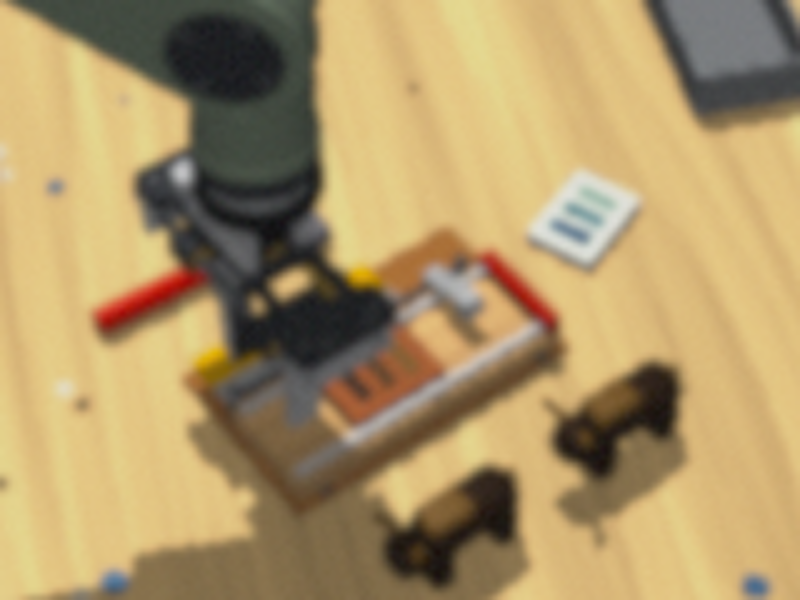

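The foot at (455,285) is up clear of its shadow, and the lane finger at (300,412) is on the deck behind the tile. Now the push.

>>> move_arm(
  series=[
    {"dx":0.03,"dy":0,"dz":0,"roll":0,"claw":0.4},
    {"dx":0.06,"dy":0,"dz":0,"roll":0,"claw":0.4},
    {"dx":0.09,"dy":0,"dz":0,"roll":0,"claw":0.4},
    {"dx":0.12,"dy":0,"dz":0,"roll":0,"claw":0.4},
    {"dx":0.15,"dy":0,"dz":0,"roll":0,"claw":0.4},
    {"dx":0.18,"dy":0,"dz":0,"roll":0,"claw":0.4},
    {"dx":0.21,"dy":0,"dz":0,"roll":0,"claw":0.4},
    {"dx":0.24,"dy":0,"dz":0,"roll":0,"claw":0.4},
  ],
)

```text
time: 5.58
position: [521.0, -77.3, 43.2]
eef_rot: [0.978, 0.209, -0.002, 0.001]
contact_force: [-5.7, -2.5, 8.3]
opening: 56.3
finger_force: 4.2
```

```bash
python3 - <<'E'
from h import *
s=robot.state(); print(s['position'],s['contact_force'],s['time'])
im,d,c=look('side'); cv2.imwrite('pics/s3.png',cv2.resize(im[150:270,240:400,::-1],(800,600),interpolation=cv2.INTER_CUBIC))
E
```

```text
[520.96973175 -77.31888272  43.20824282] [-5.715943   -2.45876664  8.30198699] 5.575
```

View pics/s3.png

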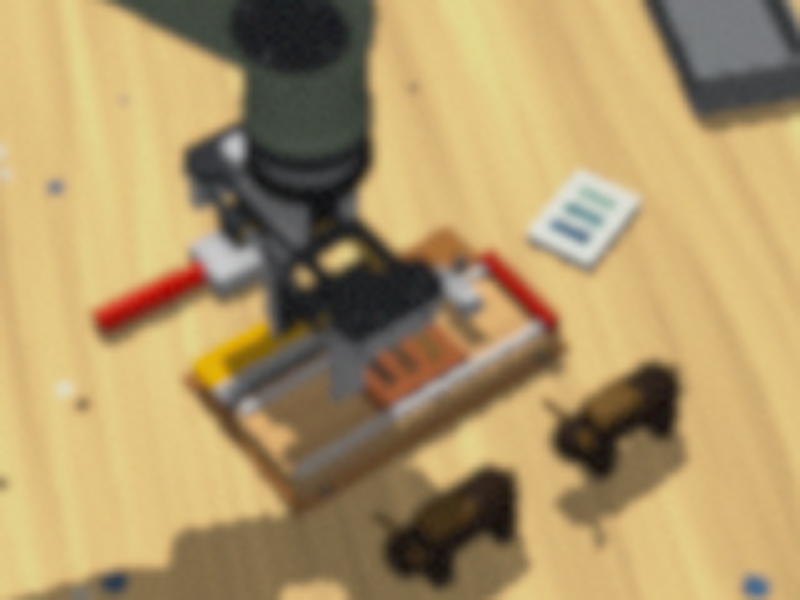

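The tile has moved up the lane (its front corner is now at about (468,350)), it is straight, and the foot is still up. Continuing.

>>> move_arm(
  series=[
    {"dx":0.03,"dy":0,"dz":0,"roll":0,"claw":0.4},
    {"dx":0.06,"dy":0,"dz":0,"roll":0,"claw":0.4},
    {"dx":0.09,"dy":0,"dz":0,"roll":0,"claw":0.4},
    {"dx":0.12,"dy":0,"dz":0,"roll":0,"claw":0.4},
    {"dx":0.15,"dy":0,"dz":0,"roll":0,"claw":0.4},
    {"dx":0.18,"dy":0,"dz":0,"roll":0,"claw":0.4},
    {"dx":0.21,"dy":0,"dz":0,"roll":0,"claw":0.4},
    {"dx":0.24,"dy":0,"dz":0,"roll":0,"claw":0.4},
    {"dx":0.27,"dy":0,"dz":0,"roll":0,"claw":0.4},
    {"dx":0.3,"dy":0,"dz":0,"roll":0,"claw":0.4},
  ],
)

```text
time: 6.88
position: [562.2, -59.1, 43.3]
eef_rot: [0.978, 0.209, -0.002, 0.001]
contact_force: [-6.1, -3.4, 8.0]
opening: 56.6
finger_force: 4.0
```

>>> move_arm(
  series=[
    {"dx":0.015,"dy":0,"dz":0,"roll":0,"claw":0.4},
    {"dx":0.03,"dy":0,"dz":0,"roll":0,"claw":0.4},
    {"dx":0.03,"dy":0,"dz":0,"roll":0,"claw":0.4},
  ],
)

```text
time: 7.25
position: [566.5, -57.2, 43.3]
eef_rot: [0.978, 0.209, -0.002, 0.001]
contact_force: [-5.8, -3.2, 7.9]
opening: 56.0
finger_force: 3.9
```

>>> move_arm(
  series=[
    {"dx":0.01,"dy":0,"dz":0,"roll":0,"claw":0.4},
    {"dx":0.02,"dy":0,"dz":0,"roll":0,"claw":0.4},
    {"dx":0.02,"dy":0,"dz":0,"roll":0,"claw":0.4},
  ],
)

```text
time: 7.62
position: [569.1, -56.1, 43.4]
eef_rot: [0.978, 0.209, -0.002, 0.001]
contact_force: [-6.2, -3.1, 8.5]
opening: 56.4
finger_force: 4.0
```

>>> move_arm(
  series=[
    {"dx":0.01,"dy":0,"dz":0,"roll":0,"claw":0.4},
    {"dx":0.015,"dy":0,"dz":0,"roll":0,"claw":0.4},
    {"dx":0.015,"dy":0,"dz":0,"roll":0,"claw":0.4},
  ],
)

```text
time: 8.0
position: [569.7, -55.8, 43.3]
eef_rot: [0.978, 0.209, -0.004, 0.001]
contact_force: [-9.0, -4.6, 10.9]
opening: 56.2
finger_force: 6.0
```

>>> move_arm(
  series=[
    {"dx":0.01,"dy":0,"dz":0,"roll":0,"claw":0.4},
    {"dx":0.015,"dy":0,"dz":0,"roll":0,"claw":0.4},
    {"dx":0.015,"dy":0,"dz":0,"roll":0,"claw":0.4},
  ],
)

```text
time: 8.38
position: [570.0, -55.7, 43.3]
eef_rot: [0.978, 0.208, -0.006, 0.001]
contact_force: [-13.7, -7.2, 15.0]
opening: 56.5
finger_force: 8.8
```

```bash
python3 - <<'E'
from h import *
s=robot.state(); print(s['position'],s['contact_force'],s['time'])
im,d,c=look('side'); cv2.imwrite('pics/s4.png',cv2.resize(im[150:270,240:400,::-1],(800,600),interpolation=cv2.INTER_CUBIC))
E
```

```text
[569.95539149 -55.67331827  43.26240825] [-13.67947501  -7.21748467  14.99167648] 8.375
```

View pics/s4.png

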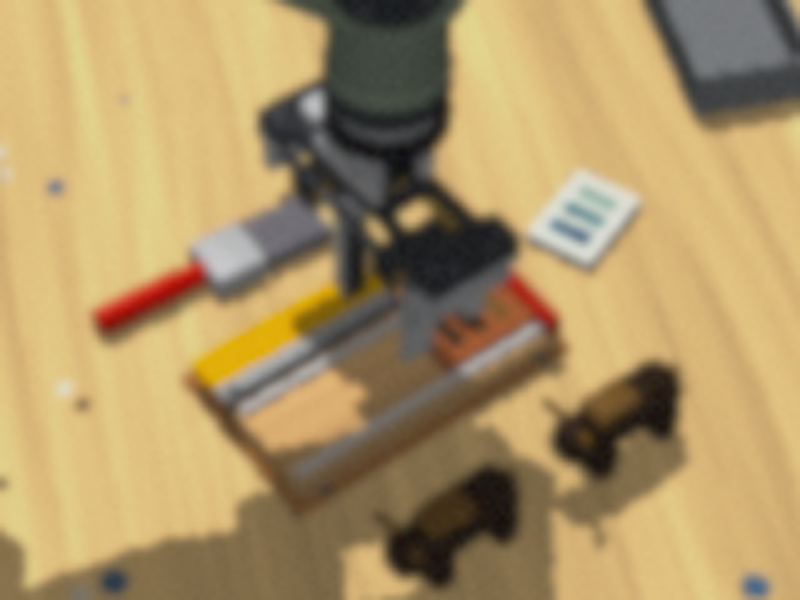

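The tile is against the red stop (front corner at about (545,325)) and the force has risen to 15 N with no further motion. I'll back off slightly, then lift.

>>> move_arm(
  series=[
    {"dx":-0.03,"dy":0,"dz":0,"roll":0,"claw":0.4},
    {"dx":-0.06,"dy":0,"dz":0,"roll":0,"claw":0.4},
    {"dx":-0.06,"dy":0,"dz":0,"roll":0,"claw":0.4},
    {"dx":-0.06,"dy":0,"dz":-0.04,"roll":0,"claw":0.4},
    {"dx":-0.06,"dy":0,"dz":-0.1,"roll":0,"claw":0.4},
    {"dx":-0.06,"dy":0,"dz":-0.3,"roll":0,"claw":0.4},
    {"dx":-0.06,"dy":0,"dz":-0.6,"roll":0,"claw":0.4},
    {"dx":-0.4,"dy":0,"dz":-0.9,"roll":0,"claw":0.4},
    {"dx":-0.8,"dy":0,"dz":-0.9,"roll":0,"claw":0.4},
    {"dx":-1,"dy":0,"dz":-0.9,"roll":0,"claw":0.4},
    {"dx":-1,"dy":0,"dz":-0.9,"roll":0,"claw":0.4},
  ],
)

```text
time: 9.8
position: [435.9, -114.2, 177.6]
eef_rot: [0.978, 0.207, -0.0, 0.0]
contact_force: [0.1, -0.1, 0.9]
opening: 56.9
finger_force: 0.0
```

```bash
python3 - <<'E'
from h import *
s=robot.state(); print(s['position'],s['contact_force'],s['time'])
im,d,c=look('side'); cv2.imwrite('pics/s5.png',cv2.resize(im[150:270,240:400,::-1],(800,600),interpolation=cv2.INTER_CUBIC))
E
```

```text
[ 435.85020131 -114.17437944  177.62635408] [ 0.05111672 -0.09400176  0.91695949] 9.8
```

View pics/s5.png

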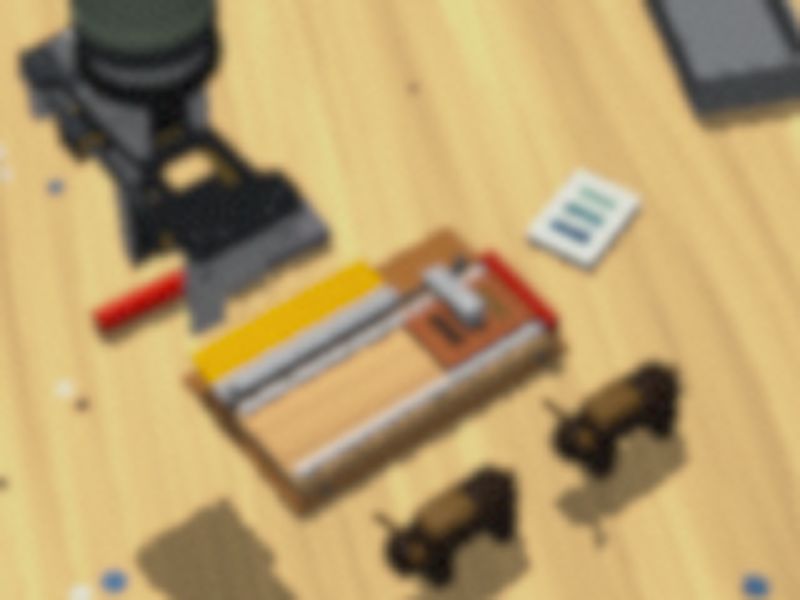

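The tile is flat against the red stop with the foot at (465,300) resting on it. The gripper is clear and the bystanders are where they were.

```bash
python3 -c "
from plant import robot
print(robot.close_job())"
```

```text
the job is handed in; nothing more can be done
None
```

The job is handed in: the last picture shows the tile home against the red stop with the clip resting on it and nothing else moved, but no verdict came back.

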